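# Clamp a laminated leg blank with the pump clamp and keep it squeezed

### The job

Slide the two-tone leg blank along the bench into the mouth of the blue bench clamp, without lifting it, until its end is against the plywood fence at the back. Then take your hand off it and pump the orange trigger towards the black handle, stroke after stroke (do not push the sliding jaw by hand), until the orange pad presses the blank against the fixed jaw, and squeeze on until the sprung pad is pushed about halfway in, never all the way. Finish while still holding the trigger squeezed like that; leave the other things on the bench where they are.

Things in the scene. Friction and masses are not known exactly. Their poses are not given: they have to be found in the camera images.
- clamp: Blue bench clamp, fixed in a run; place and yaw vary. Origin on the bench (z = 0) at the foot of the plywood fence, whose face is the plane x = 0, y -40 to 110 mm, 40 high. The mouth opens to -x; +y runs along the bar from fixed jaw to sliding jaw, handle, trigger. Base plate behind the fence to x = 70. All mm below are in this frame.
- fixed_jaw: Fixed blue jaw with black face; origin and axes are the clamp's own (not the jaw's middle). Its gripping face is the plane y = -35 mm; the jaw spans x -60 to 40, y -57 to -35, 64 mm high.
- seat (a point): Bench point under the middle of the blank when fully home against fence and fixed jaw (clamp frame x -40, y -13 mm); axes as the clamp. When sliding it in, only the end against the fence and its squareness (within 0.1 rad) matter: sideways it may stand anywhere between the jaws (87 to 105 mm apart), the sliding jaw later pushes it across.
- blank: Loose leg blank, 80 (x) x 44 (y) x 40 (z) mm, about 0.12 kg, light brown and dark wood strips with a pale line along x between them. Origin at the middle of its underside, z up, x along its length. Starts outside the mouth, in front of it, pointing into it within about 0.25 rad, its middle level with the gap between the jaws.
- jaw (a joint): Travel of the sliding jaw towards the fixed jaw, m: 0 fully back (its start 0 to 0.018), 0.09 the end. Free pad face at y = 70 mm minus this. The jaw is x -62 to 44, 20 mm thick, up to z 70; its toothed rod runs back at x 31, z 55 to 70, to y 242. A 2.5 N brake holds it. A full trigger stroke moves it about 12 mm (6 mm teeth: up to 6 mm lost at the start of a stroke).
- pad (a joint): How far the sprung pad is pushed back into the sliding jaw, m: 0 free (then 14 mm between pad and jaw front), 0.012 all the way. About 1.2 N per mm. About halfway (6 mm) is wanted. When the trigger is let go it may ease back.
- pad_face: Orange pad on the sliding jaw, 44 (x) x 8 x 34 (z) mm. The origin is not on the pad: the middle of its face is at x -33, y 70, z 22 mm from this origin; axes as the clamp.
- trigger (a joint): Slide of the trigger, m: 0 released (furthest from the handle), 0.014 fully squeezed (8 mm short of the handle). It slides along the clamp's -y, towards handle and jaw. A spring, 2 to 3 N, brings it back. Through the ratchet the jaw goes forward as far as the trigger does, once a tooth is engaged. Holding the pad halfway takes about 12 N.
- trigger_grip: Orange upright trigger, 26 (x) x 12 (y) mm with a cap 32 x 14 mm, top at z 158. The origin is not on it: it coincides with the clamp's origin when released and moves with the trigger; axes as the clamp. Released it stands at x 18 to 44, y 153 to 165 mm.
- trigger_face (a point): Middle of the trigger's outer face, the one to press (looking to the clamp's +y), at clamp frame x 31, y 165 (released) to 151 (squeezed), z 130 mm; axes as the clamp.
- grip (a point): Midway between the outer faces of the squeezed trigger and the fixed black handle (clamp frame x 31, y 135, z 132 mm), axes as the clamp. Trigger outer face: 30 mm to +y released, 16 squeezed. Handle: upright post, outer face 16 mm to -y (y 119 to 131, x 17 to 45, top z 155). The blue housing below (x 9 to 53, y 114 to 180) tops out at z 94: keep fingertips above 100.
- offcut_a: Pale wooden offcut, 80 x 34 x 21 mm, stepped wedge, loose on the bench; leave alone (origin under its middle).
- offcut_b: Pale wooden offcut, 95 x 30 x 18 mm, stepped wedge, loose on the bench; leave alone (origin under its middle).
- glue_bottle: Yellow closed bottle, 60 mm across, 170 mm tall; leave alone (origin under its middle).
- hammer: Hammer lying beyond the clamp; leave alone (origin under the tool).
- filler_tin: Closed tin, 74 mm across, 80 mm tall; leave alone (origin under its middle).
- try_square: Try square lying flat, wooden stock 100 x 26 x 18 mm, steel blade 150 mm; leave alone (origin under its stock).
- sanding_block: Cork sanding block 110 x 64 x 34 mm; leave alone (origin under its middle).
There are look-alikes about, which are no part of the job. Leave any red or yellow look-alike of the blank alone.

How it is judged:
By the outcome, as a careful person would: the job done as asked, in the order asked, and still so for the second after the job is handed in, while the arm keeps its last pose, push and grip.
It also fails if it takes over 72 s, if anything falls off the work surface, if the arm or the gripper's body presses on something with over 40 N, if the wrist force passes 120 N, or if a joint passes its speed limit or range.

### The arm

A 7-joint arm with a two-finger parallel gripper is mounted at the origin on the work surface. World frame = base frame: x ahead of the robot, y to its left, z up, the work surface at z = 0. Lengths are in m, angles in degrees, forces in N, time in s.
With the tool pointing down it reaches from about 0.425 to 0.875 m from the base axis. Payload 4.7 kg.
Tool frame: the origin (TCP) lies midway between the tips of the shut fingers; the grasp point (between the pads) lies 19 mm behind it; y points along the fingers, x is the direction in which the jaws open and shut, and the axes are right-handed (so a half turn about y gives the same grasp; the last joint's range is limited). The gripper opens to 87 mm and grips with 3 to 60 N. Pads are 19 mm wide; open, the fingers measure 117 mm over their backs; the gripper's body (75 mm by 190 mm) begins 51 mm behind the grasp point.
Start: joints at [73.803, 18.392, -4.016, 83.108, 1.295, 78.541, -3.26], TCP at [0.19, -0.622, 0.223] pointing down, gripper open.
Joint ranges: [-163.93, 163.93], [-17.29, 119.83], [-79.2, 71.16], [3.27, 140.29], [-89.18, 269.18], [5.43, 117.66], [-154.24, 154.24]. Speed limits (degrees/s): [147.25, 147.25, 180, 180, 180, 180, 180].

### API

Orientations are given as [roll, pitch, yaw] about the fixed x, y, z axes, in that order (R = Rz(yaw) Ry(pitch) Rx(roll)).
In Python, from cell import env gives the robot as it stands.
- The arm moves only by the tool carry_out, never from a script. Its argument "targets" is a list of rows, each a list of 2 entries, a list of its own where there are three numbers: the shift along the tool's x, y, z in mm, then the turn, a rotation vector about the tool's x, y, z in degrees. A call has 1 to 12 rows; each row shifts and turns the commanded pose from where the row before left it, along the tool's axes as they then stand; what a row does not reach is not made up. A row lasts 1/10 s, in which the tool goes at most 50 mm and 8.59 degrees, less where a joint would pass 70% of its speed; a pose out of reach is approached as far as the arm can. A call with a gripper value outside its range is refused whole. "jaw" is the opening, from 0 (shut) to 1 (fully open), set as the call begins (left out, the last holds). The fingers move at their own pace and stop on an object; "squeeze" is the grip in N (left out, the last holds). Time passes only in rows, so rows that do not move let the fingers close. It gives the time, the measured TCP pose, the force and the opening at its end, in the units of the state.
- env.get_obs(): the state, without advancing time (a new reading comes with each control period).
- env.read_camera(name): name is "scene" or "top" or "wrist"; returns the picture (384x512x3 uint8, red, green, blue); there is no depth.
- env.get_calibration(name): a dict with "fx", "fy", "cx", "cy" (pixels), "R" (3x3) and "t" (3): a world point X has camera coordinates R X + t; the wrist camera has in their place "hand_eye" (4x4, takes a point from camera to tool coordinates, whose origin is the TCP and whose axes are the tool frame's). Camera axes: x right, y down, z forward; pixel columns grow to the right and rows downward; lengths in m; the calibration is good to about 2 mm. The wrist camera is an equidistant fisheye: a pixel r from the principal point sees the ray r / f radians off the axis. A picture is of the moment at which its call begins: read the wrist's pose just before it. get_calibration takes no time and is no camera call.
- env.sign_off(): hands the job in, once; it reports no verdict.
Trained networks look in the newest picture that a camera, given by its name, has taken for a name from the list of things; names that differ only in an ending like _2 or _b are one class to them, and where a whole thing is asked for, a point or a joint stands for the part that bears it (a point fixed in the world has none). Each returns a list of dicts, best first, with "p" (0 to 1); they miss things now and then, are a little off and sometimes report something else, mostly with a low value. They report only what shows in the picture. A call takes as long as a camera call. They do not tell look-alikes from the thing itself.
- env.outline_of(camera, label): "mask" (384x512 bool, what is visible of it) and "xy" ([column, row] in pixels, amid what is visible of it).
The state is a dict: "time_s": time; "qpos": joint angles; "joint_velocities": joint speeds; "effort": joint torques, N m; "tool_pos": TCP position; "tool_rot": TCP orientation; "force": force on the tool from outside, world axes, zero at the start; "wrist_torque": the same for the moment, N m; "grip_width": finger opening in m.
Only numpy, scipy, OpenCV 4.12 (cv2) and the standard library are available. Lean on these libraries where they do the work, as an engineer would, in place of code of your own. Each camera call takes 0.05 s, during which the arm holds its last target.

## Working session

There is one attempt and no reset: what is moved stays moved. The work goes in short steps, Python scripts to look and compute and a tool call to move; the robot and the scene stay as the last step left them, time stands still between calls to the robot, and variables do not carry over. Pictures are saved under pics/ and viewed, and the job is handed in when it is done.

Besides the shell and the picture viewer there is one more tool, called after "Emit:" in YAML: its name, and indented under it one key for each argument. carry_out: Moves the arm, as the interface text tells. Its arguments: {"type":"object","properties":{"targets":{"type":"array","items":{"type":"array"}},"jaw":{"type":"number"},"squeeze":{"type":"number"}},"required":["targets"]}

```bash
ls; mkdir -p pics; python3 - <<'E'
from cell import env
import cv2,numpy as np
np.set_printoptions(precision=4,suppress=True)
o=env.get_obs(); print(o)
for c in("scene","top","wrist"):
    im=env.read_camera(c); cv2.imwrite(f"pics/{c}0.png",im[:,:,::-1]); print(c,env.get_calibration(c))
E
```

```text
pics
{'time_s': 0.0, 'qpos': array([73.8037, 18.4403, -4.0156, 83.1759,  1.2951, 78.5406, -3.2594]), 'joint_velocities': array([ 0.0833, -0.0102, -0.0342,  0.1113,  0.0543,  0.1316,  0.0724]), 'effort': array([ -0.0004, -49.1284,  -0.4043, -31.2526,  -0.0641,   0.0438,
         0.0002]), 'tool_pos': array([ 0.1899, -0.6211,  0.2214]), 'tool_rot': array([-90.0058,   0.1114, -72.9932]), 'force': array([-0.1188,  0.3944,  0.1462]), 'wrist_torque': array([ 0.0009, -0.0243, -0.0062]), 'grip_width': 0.08683884719419323}
scene {'fx': 376.2853006511362, 'fy': 376.2853006511362, 'cx': 255.18462539316783, 'cy': 191.66063318195873, 'R': array([[-0.846 ,  0.5329,  0.0167],
       [ 0.3754,  0.6177, -0.6911],
       [-0.3785, -0.5784, -0.7226]]), 't': array([ 0.4755, -0.0938,  1.3142])}
top {'fx': 456.92173596130317, 'fy': 456.92173596130317, 'cx': 257.09717662739445, 'cy': 200.46846286705522, 'R': array([[ 0.014 , -0.9999, -0.0076],
       [-0.9907, -0.0128, -0.1356],
       [ 0.1354,  0.0094, -0.9907]]), 't': array([-0.0543,  0.5268,  1.2393])}
wrist {'fx': 297.3186396354542, 'fy': 297.3186396354542, 'cx': 253.77474546704417, 'cy': 192.41638598436433, 'hand_eye': array([[ 1.    , -0.0003,  0.0001, -0.    ],
       [-0.0002, -0.2799,  0.96  , -0.1614],
       [-0.0002, -0.96  , -0.2799,  0.0763],
       [ 0.    ,  0.    ,  0.    ,  1.    ]])}
```

View pics/scene0.png

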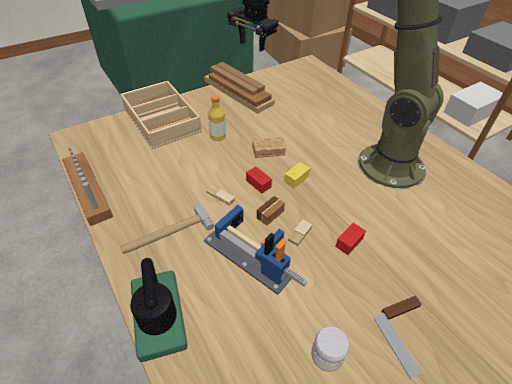

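View pics/top0.png

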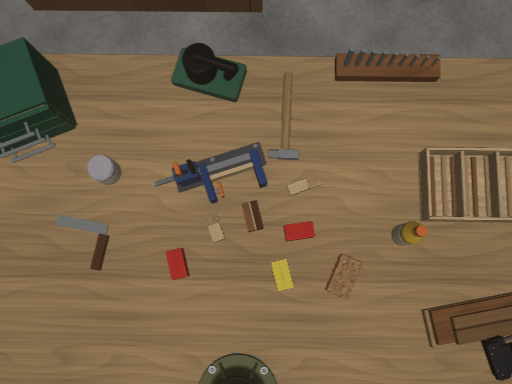

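View pics/wrist0.png

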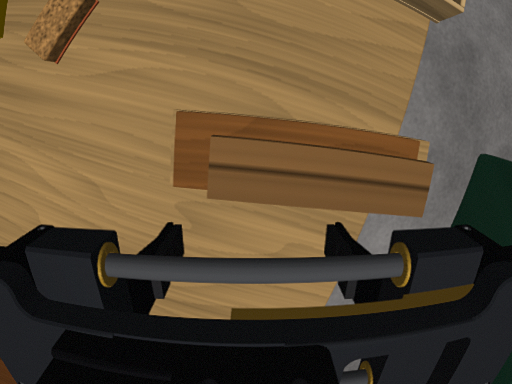

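```bash
cat > h.py <<'E'
from cell import env
import cv2,numpy as np
from scipy.spatial.transform import Rotation as Ro
np.set_printoptions(precision=4,suppress=True)
def proj(c,X):
    K=env.get_calibration(c);P=np.atleast_2d(X)@K['R'].T+K['t']
    return np.c_[K['fx']*P[:,0]/P[:,2]+K['cx'],K['fy']*P[:,1]/P[:,2]+K['cy']]
def unproj(c,uv,z):
    K=env.get_calibration(c);uv=np.atleast_2d(uv)
    d=np.c_[(uv[:,0]-K['cx'])/K['fx'],(uv[:,1]-K['cy'])/K['fy'],np.ones(len(uv))]@K['R']
    o=-K['R'].T@K['t']; s=(z-o[2])/d[:,2]
    return o+d*s[:,None]
def wproj(X,pose):
    K=env.get_calibration('wrist');p,r=pose
    R=Ro.from_euler('xyz',r,degrees=True).as_matrix()
    T=(np.atleast_2d(X)-p)@R
    H=K['hand_eye'];C=(T-H[:3,3])@H[:3,:3]
    rho=np.hypot(C[:,0],C[:,1]);th=np.arctan2(rho,C[:,2])
    return np.c_[K['cx']+K['fx']*th*C[:,0]/rho,K['cy']+K['fy']*th*C[:,1]/rho]
def wunproj(uv,z,pose):
    K=env.get_calibration('wrist');p,r=pose
    R=Ro.from_euler('xyz',r,degrees=True).as_matrix();H=K['hand_eye']
    uv=np.atleast_2d(uv);d=(uv-[K['cx'],K['cy']])/K['fx'];th=np.linalg.norm(d,axis=1)
    C=np.c_[d/th[:,None]*np.sin(th)[:,None],np.cos(th)]
    D=C@H[:3,:3].T@R.T;o=p+R@H[:3,3];s=(z-o[2])/D[:,2]
    return o+D*s[:,None]
def cl2w(P,c): # c=(x,y,yaw rad)
    P=np.atleast_2d(P)/1000.;a=c[2]
    return np.c_[c[0]+np.cos(a)*P[:,0]-np.sin(a)*P[:,1],c[1]+np.sin(a)*P[:,0]+np.cos(a)*P[:,1],P[:,2]]
E
python3 - <<'E'
from h import *
for c,(x,y) in dict(top=(140,120),scene=(180,150)).items():
    im=cv2.imread(f"pics/{c}0.png")[y:y+150,x:x+160]
    cv2.imwrite(f"pics/{c}0z.png",cv2.resize(im,(800,750)[:2] if 0 else (640,600),interpolation=cv2.INTER_CUBIC))
    for l in('clamp','blank','trigger_grip','fixed_jaw','pad_face'):
        for d in env.outline_of(c,l)[:4]: print(c,l,round(d['p'],2),d['xy'],d['mask'].sum())
E
```

```text
top clamp 0.81 [216.2, 166.3] 2767
top clamp 0.32 [411.1, 234.3] 656
top blank 0.97 [251.2, 218.7] 456
top blank 0.77 [301.2, 231.8] 473
top blank 0.74 [281.3, 278.2] 445
top blank 0.59 [180.3, 263.1] 547
top trigger_grip 0.47 [178.7, 170.0] 76
top fixed_jaw 0.55 [258.1, 166.1] 327
top pad_face 0.48 [219.6, 189.4] 32
scene clamp 0.67 [256.6, 251.9] 3782
scene blank 0.92 [297.2, 174.6] 449
scene blank 0.86 [259.5, 177.3] 479
scene blank 0.75 [349.7, 236.1] 574
scene blank 0.74 [268.8, 209.1] 526
scene trigger_grip 0.49 [280.0, 250.1] 161
scene fixed_jaw 0.62 [230.1, 217.4] 505
```

View pics/top0z.png

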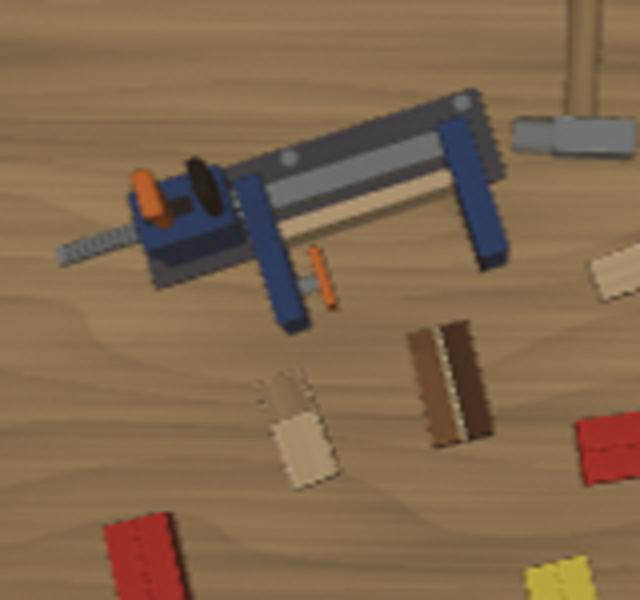

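View pics/scene0z.png

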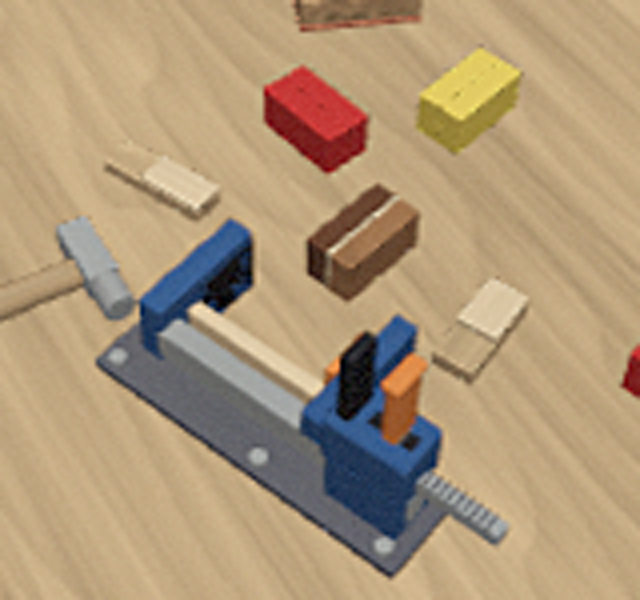

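```bash
cat > fit.py <<'E'
from h import *
from scipy.optimize import least_squares
A=[('top',439,127,40,-35,64),('top',465,118,40,-57,64),('top',481,258,-60,-35,64),('top',506,250,-60,-57,64),
('top',146,182,31,159,158),('top',200,175,31,125,155),
('scene',252,237,-60,-35,64),('scene',232,220,-60,-57,64),('scene',143,297,40,-57,64),('scene',360,342,31,125,155),('scene',406,364,31,159,158)]
off=dict(top=(140,120),scene=(180,150))
def res(c):
    return np.concatenate([(proj(k,cl2w([[x,y,z]],c))[0]-[off[k][0]+u/4,off[k][1]+v/4]) for k,u,v,x,y,z in A])
r=least_squares(res,[.6,.05,.3],loss='soft_l1');print(r.x,np.degrees(r.x[2]));print(r.fun.reshape(-1,2))
c=r.x
t=np.array([(408,332),(468,321),(494,434),(434,447)])/4+[140,120]
B=unproj('top',t,.04);print(B,B.mean(0));d=(B[0]+B[1]-B[2]-B[3]);print('blank yaw',np.degrees(np.arctan2(d[1],d[0])),np.linalg.norm(d[:2])/2,np.linalg.norm(B[0]-B[1]))
s=np.array([(380,185),(419,212),(347,268),(308,240)])/4+[180,150]
B2=unproj('scene',s,.04);print(B2,B2.mean(0))
a=c[2];print('blank in clamp',((B.mean(0)[:2]-c[:2])@np.array([[np.cos(a),-np.sin(a)],[np.sin(a),np.cos(a)]]))*1000)
E
python3 fit.py
```

```text
[ 0.6134 -0.0017  0.3179] 18.21217218400824
[[-0.9994 -1.021 ]
 [ 0.0811 -1.1039]
 [-0.6687  0.1918]
 [ 0.7352 -0.1855]
 [-0.3239  1.9032]
 [-0.8468 -0.0257]
 [ 1.0668 -3.0759]
 [ 0.3307 -2.5047]
 [-1.3546 -1.2988]
 [-0.2713 -0.3502]
 [-0.3143  0.8924]]
[[ 0.5192 -0.0054  0.04  ]
 [ 0.5275 -0.047   0.04  ]
 [ 0.4491 -0.066   0.04  ]
 [ 0.4396 -0.0248  0.04  ]] [ 0.4839 -0.0358  0.04  ]
blank yaw 13.661210384212012 0.08131453777412195 0.042389698812627156
[[ 0.4553 -0.0575  0.04  ]
 [ 0.4459 -0.0194  0.04  ]
 [ 0.522  -0.002   0.04  ]
 [ 0.5318 -0.0393  0.04  ]] [ 0.4887 -0.0295  0.04  ]
blank in clamp [-133.6923    8.0813]
```

Emit:
carry_out:
  targets:
    - [[0,-40,0],[0,0,0]]
    - [[0,-30,20],[0,0,0]]
    - [[-30,0,35],[0,0,0]]
    - [[-34,0,34],[0,0,0]]
    - [[-34,0,34],[0,0,0]]
    - [[-34,0,34],[0,0,0]]
    - [[-34,0,34],[0,0,0]]
    - [[-34,0,34],[0,0,0]]
    - [[-34,0,34],[0,0,0]]
    - [[-34,0,34],[0,0,0]]
    - [[-34,0,34],[0,0,0]]
    - [[-34,0,34],[0,0,0]]
  jaw: 0.8
  squeeze: 15

```text
time_s: 1.85
tool_pos: [0.4376, -0.1929, 0.2929]
tool_rot: [-90.0, -0.1, -73.0]
force: [1.3, -0.9, 0.6]
grip_width: 0.0695
```

Emit:
carry_out:
  targets:
    - [[-34,0,34],[0,0,0]]
    - [[-34,0,34],[0,0,0]]
    - [[-34,0,15],[0,0,0]]
    - [[-34,0,0],[0,0,0]]
    - [[0,0,0],[0,0,0]]
    - [[0,0,0],[0,0,0]]

```text
time_s: 2.45
tool_pos: [0.4766, -0.0401, 0.2929]
tool_rot: [-90.0, -0.1, -72.9]
force: [-0.8, -0.5, -0.9]
grip_width: 0.0696
```

```bash
cat > look.py <<'E'
import sys
from h import *
n=sys.argv[1]; o=env.get_obs(); im=env.read_camera('wrist')
cv2.imwrite(f"pics/{n}.png",im[:,:,::-1]); np.savez(f"pics/{n}.npz",p=o['tool_pos'],r=o['tool_rot'])
cv2.imwrite(f"pics/{n}z.png",cv2.resize(im[:,:,::-1],(800,600),interpolation=cv2.INTER_CUBIC))
print(o['time_s'],o['tool_pos'],o['tool_rot'],o['force'],o['grip_width'],o['qpos'])
E
python3 look.py w1
```

```text
2.45 [ 0.4766 -0.0401  0.2929] [-89.9844  -0.0959 -72.9069] [-0.8379 -0.5034 -0.9292] 0.06955432127635688 [ 40.1295  -3.494  -36.4626  98.9969  -2.0034  83.7695 -68.9732]
```

View pics/w1z.png

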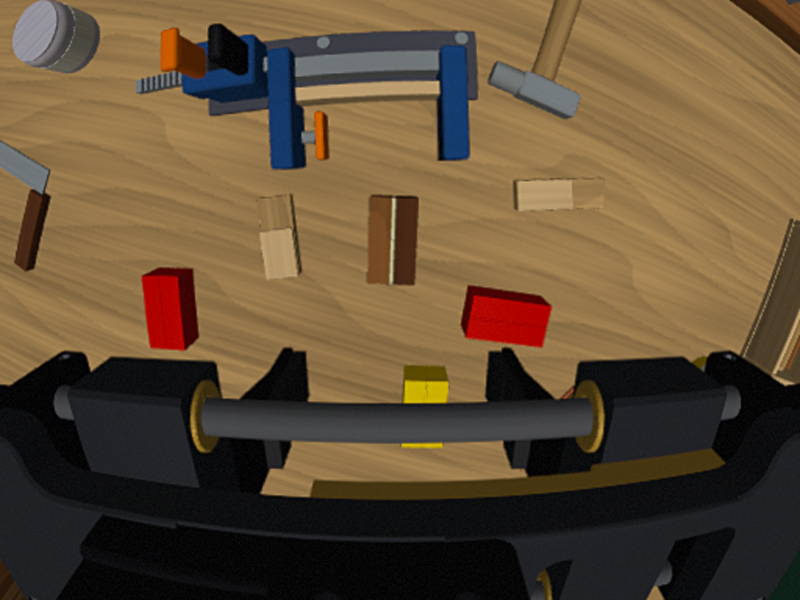

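```bash
cat > fit2.py <<'E'
import fit as F
from h import *
from scipy.optimize import least_squares
d=np.load('pics/w1.npz');P=(d['p'],d['r'])
W=[(440,46,40,-35,64),(466,46,40,-57,64),(442,158,-60,-35,64),(469,158,-60,-57,64)]
def res2(c): return np.concatenate([(wproj(cl2w([[x,y,z]],c),P)[0]-np.array([u,v])*.64) for u,v,x,y,z in W])
r=least_squares(res2,F.c);print('wrist',r.x,np.degrees(r.x[2]),r.fun)
r2=least_squares(lambda c:np.r_[res2(c)*1.5,F.res(c)],F.c,loss='soft_l1');print('both',r2.x,np.degrees(r2.x[2]),res2(r2.x));c=r2.x
t=np.array([(369,195),(418,196),(415,284),(368,283)])*.64
B=wunproj(t,.04,P);m=B.mean(0);print(B,m);dd=(B[0]+B[1]-B[2]-B[3])/2;print('yaw',np.degrees(np.arctan2(dd[1],dd[0])),np.linalg.norm(dd),np.linalg.norm(B[0]-B[1]),np.linalg.norm(B[2]-B[3]))
for k in(r.x,c):
    a=k[2];M=np.array([[np.cos(a),-np.sin(a)],[np.sin(a),np.cos(a)]])
    S=wunproj(np.array([(271,167),(305,166)])*.64,.07,P)
    print('blank in clamp',(m[:2]-k[:2])@M*1000,'sliding jaw tips',(S[:,:2]-k[:2])@M*1000)
E
python3 fit2.py
```

```text
[ 0.6134 -0.0017  0.3179] 18.21217218400824
[[-0.9994 -1.021 ]
 [ 0.0811 -1.1039]
 [-0.6687  0.1918]
 [ 0.7352 -0.1855]
 [-0.3239  1.9032]
 [-0.8468 -0.0257]
 [ 1.0668 -3.0759]
 [ 0.3307 -2.5047]
 [-1.3546 -1.2988]
 [-0.2713 -0.3502]
 [-0.3143  0.8924]]
[[ 0.5192 -0.0054  0.04  ]
 [ 0.5275 -0.047   0.04  ]
 [ 0.4491 -0.066   0.04  ]
 [ 0.4396 -0.0248  0.04  ]] [ 0.4839 -0.0358  0.04  ]
blank yaw 13.661210384212012 0.08131453777412195 0.042389698812627156
[[ 0.4553 -0.0575  0.04  ]
 [ 0.4459 -0.0194  0.04  ]
 [ 0.522  -0.002   0.04  ]
 [ 0.5318 -0.0393  0.04  ]] [ 0.4887 -0.0295  0.04  ]
blank in clamp [-133.6923    8.0813]
wrist [ 0.6148 -0.0001  0.3191] 18.284329220946294 [-0.0543 -1.2936  0.0546 -0.9012  0.2894  0.9826 -0.255   1.0593]
both [ 0.6142 -0.0004  0.3204] 18.359338354482468 [ 0.0094 -0.845   0.1189 -0.4736  0.4458  1.4636 -0.1032  1.5179]
[[ 0.5204 -0.0016  0.04  ]
 [ 0.5322 -0.0434  0.04  ]
 [ 0.4545 -0.0652  0.04  ]
 [ 0.4428 -0.0235  0.04  ]] [ 0.4875 -0.0334  0.04  ]
yaw 15.701569548293813 0.08067755326167052 0.04345085390197577 0.043264967049781757
blank in clamp [-131.3454    8.2486] sliding jaw tips [[-60.9572 108.0237]
 [-62.0277  78.7905]]
blank in clamp [-130.6544    8.5372] sliding jaw tips [[-60.1356 108.22  ]
 [-61.2445  78.9883]]
```

Emit:
carry_out:
  targets:
    - [[-4,30,-17],[0,1.6,0]]
    - [[0,50,0],[0,0,0]]
    - [[0,50,0],[0,0,0]]
    - [[0,50,0],[0,0,0]]
    - [[0,40,0],[0,0,0]]
    - [[0,0,0],[0,0,0]]
    - [[0,0,0],[0,0,0]]

```text
time_s: 3.2
tool_pos: [0.4594, -0.0425, 0.073]
tool_rot: [-90.0, 0.0, -74.7]
force: [0.6, -0.5, 1.4]
grip_width: 0.0693
```

```bash
python3 look.py w2
```

```text
3.2 [ 0.4594 -0.0425  0.073 ] [-90.0242   0.0446 -74.6962] [ 0.6377 -0.5453  1.4028] 0.0692971682107853 [ 38.8929   5.5386 -38.0285 117.8143   3.9816  57.9159 -75.8213]
```

View pics/w2z.png

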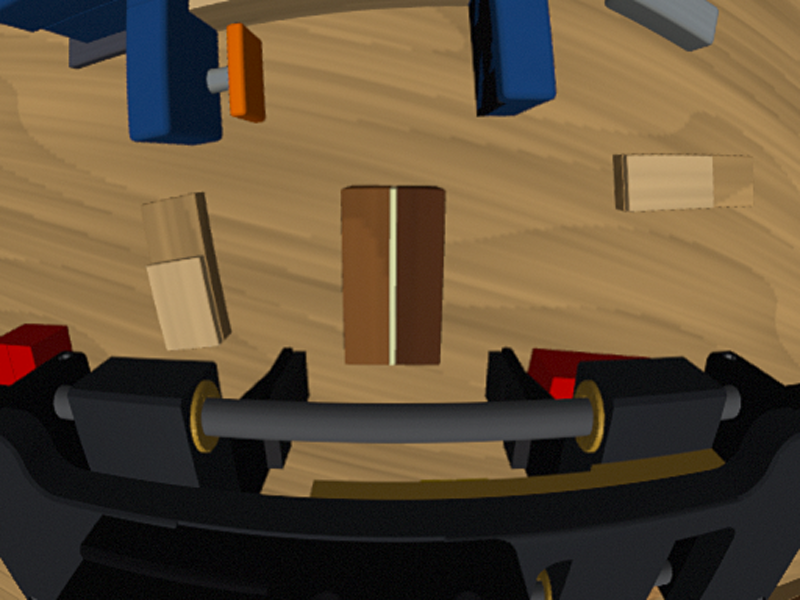

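```bash
python3 - <<'E'
from h import *
d=np.load('pics/w2.npz');P=(d['p'],d['r'])
B=wunproj(np.array([(342,187),(445,187),(440,364),(345,364)])*.64,.04,P);m=B.mean(0);dd=(B[0]+B[1]-B[2]-B[3])/2
print(B,m,np.degrees(np.arctan2(dd[1],dd[0])),np.linalg.norm(dd))
R=Ro.from_euler('xyz',P[1],degrees=True).as_matrix();print('tool',(m-P[0])@R,(B-P[0])@R)
d=np.load('pics/w1.npz');P1=(d['p'],d['r'])
Q=wunproj(np.array([(470,287),(550,297),(545,346),(464,335)])*.64,.04,P1);print((Q-P[0])@R)
E
```

```text
[[ 0.5199 -0.0024  0.04  ]
 [ 0.5312 -0.0438  0.04  ]
 [ 0.4544 -0.0645  0.04  ]
 [ 0.4429 -0.0225  0.04  ]] [ 0.4871 -0.0333  0.04  ] 14.866683912377464 0.07956245534278694
tool [-0.0015  0.033   0.0291] [[-0.0227  0.033   0.0689]
 [ 0.0202  0.033   0.0689]
 [ 0.0199  0.033  -0.0106]
 [-0.0236  0.033  -0.0107]]
[[ 0.072   0.0329 -0.0119]
 [ 0.1517  0.0329 -0.019 ]
 [ 0.1533  0.0329 -0.0696]
 [ 0.0699  0.033  -0.0595]]
```

Emit:
carry_out:
  targets:
    - [[-1,40,0],[0,0,0]]
    - [[0,22,0],[0,0.3,0]]
    - [[0,0,0],[0,0,0]]

```text
time_s: 3.55
tool_pos: [0.4587, -0.0411, 0.0106]
tool_rot: [-90.1, 0.0, -74.9]
force: [0.2, -0.3, 0.7]
grip_width: 0.0698
```

Emit:
carry_out:
  targets:
    - [[0,0,0],[0,0,0]]
    - [[0,0,0],[0,0,0]]
    - [[0,0,0],[0,0,0]]
    - [[0,0,0],[0,0,0]]
    - [[0,0,0],[0,0,0]]
  jaw: 0.3
  squeeze: 10

```text
time_s: 4.05
tool_pos: [0.4598, -0.0408, 0.0116]
tool_rot: [-89.9, -0.1, -74.9]
force: [-1.5, -0.4, 5.8]
grip_width: 0.0438
```

Emit:
carry_out:
  targets:
    - [[0,0,0],[0,-1.6,0]]
    - [[0,0,5],[0,-1.6,0]]
    - [[0,0,15],[0,0,0]]
    - [[0,0,20],[0,0,0]]
    - [[0,0,20],[0,0,0]]
    - [[0,0,15],[0,0,0]]
    - [[0,0,0],[0,0,0]]

```text
time_s: 4.75
tool_pos: [0.5318, -0.0163, 0.0108]
tool_rot: [-89.9, 0.0, -71.6]
force: [-0.4, -0.2, 6.2]
grip_width: 0.0436
```

```bash
python3 look.py w3
```

```text
4.75 [ 0.5318 -0.0163  0.0108] [-89.9028   0.0305 -71.6428] [-0.3762 -0.1626  6.241 ] 0.04355034751249979 [ 31.3497  20.1661 -36.8203 111.3154  14.893   53.157  -84.4333]
```

View pics/w3z.png

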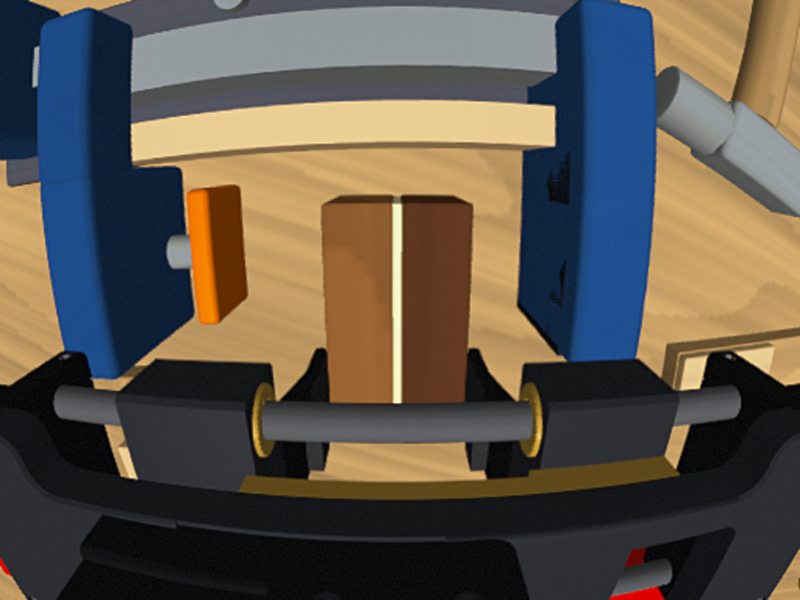

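Emit:
carry_out:
  targets:
    - [[0,0,10],[0,0,0]]
    - [[0,0,3],[0,0,0]]
    - [[0,0,2],[0,0,0]]
    - [[0,0,0],[0,0,0]]

```text
time_s: 5.2
tool_pos: [0.5433, -0.013, 0.0104]
tool_rot: [-90.1, -0.0, -71.7]
force: [-3.4, -1.6, 5.0]
grip_width: 0.0442
```

Emit:
carry_out:
  targets:
    - [[0,0,2],[0,0,0]]
    - [[0,0,0],[0,0,0]]

```text
time_s: 5.4
tool_pos: [0.5458, -0.0122, 0.0105]
tool_rot: [-90.0, -0.0, -71.7]
force: [-2.4, -0.8, 1.3]
grip_width: 0.0441
```

Emit:
carry_out:
  targets:
    - [[0,0,2],[0,0,0]]
    - [[0,0,0],[0,0,0]]
    - [[0,0,0],[0,0,0]]

```text
time_s: 5.7
tool_pos: [0.548, -0.0114, 0.0104]
tool_rot: [-90.0, -0.0, -71.7]
force: [-1.3, -1.6, 2.6]
grip_width: 0.0439
```

Emit:
carry_out:
  targets:
    - [[0,0,2],[0,0,0]]
    - [[0,0,0],[0,0,0]]
    - [[0,0,0],[0,0,0]]

```text
time_s: 6.0
tool_pos: [0.5486, -0.0112, 0.0104]
tool_rot: [-90.2, -0.0, -71.7]
force: [-6.3, -1.9, 7.3]
grip_width: 0.044
```

```bash
python3 look.py w4
```

```text
6.0 [ 0.5486 -0.0112  0.0104] [-90.2117  -0.0116 -71.7098] [-6.3144 -1.9474  7.3375] 0.04402415992263857 [ 29.7509  22.2375 -36.351  108.786   16.1138  54.291  -85.8399]
```

View pics/w4z.png

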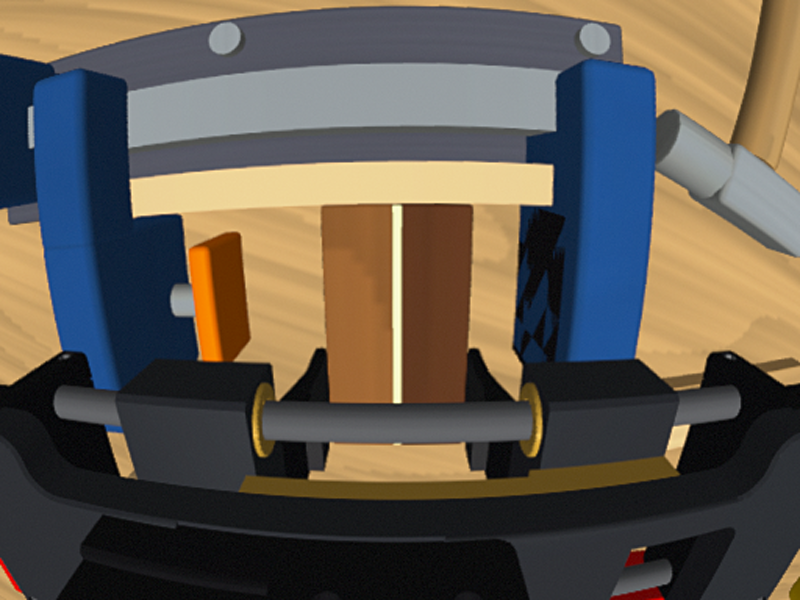

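Emit:
carry_out:
  targets:
    - [[0,0,0],[0,0,0]]
    - [[0,0,0],[0,0,0]]
    - [[0,0,0],[0,0,0]]
  jaw: 0.63

```text
time_s: 6.35
tool_pos: [0.5507, -0.0102, 0.0105]
tool_rot: [-89.9, 0.0, -71.7]
force: [0.2, 0.4, -0.1]
grip_width: 0.0541
```

Emit:
carry_out:
  targets:
    - [[0,-20,0],[0,0,0]]
    - [[0,-40,0],[0,0,0]]
    - [[0,-50,0],[0,0,0]]
    - [[0,-50,0],[0,0,0]]
    - [[0,-50,0],[0,0,0]]
    - [[0,-40,0],[0,0,0]]
    - [[0,0,0],[0,0,0]]
    - [[0,0,0],[0,0,0]]

```text
time_s: 7.15
tool_pos: [0.5508, -0.0103, 0.2614]
tool_rot: [-89.9, -0.1, -71.7]
force: [0.2, -0.4, -0.3]
grip_width: 0.0548
```

```bash
python3 look.py w5
```

```text
7.15 [ 0.5508 -0.0103  0.2614] [-89.8716  -0.0715 -71.6796] [ 0.178  -0.4228 -0.2803] 0.05480213143862582 [ 34.7364   8.0544 -39.9458  93.0063   5.2707  80.6988 -77.451 ]
```

View pics/w5z.png

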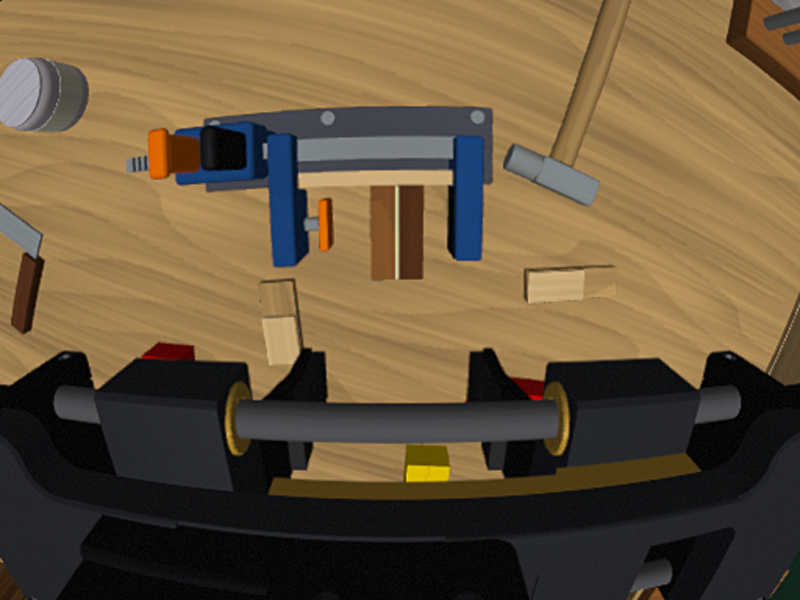

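```bash
cat > fit3.py <<'E'
from h import *
from scipy.optimize import least_squares
d=np.load('pics/w5.npz');P=(d['p'],d['r'])
W=[(455,137,40,-35,64),(481,136,40,-57,64),(456,258,-60,-35,64),(482,258,-60,-57,64),
(149,178,15,166,158),(149,130,47,166,158),(168,130,47,152,158),(169,177,15,152,158)]
def res2(c): return np.concatenate([(wproj(cl2w([[x,y,z]],c),P)[0]-np.array([u,v])*.64) for u,v,x,y,z in W])
for s in (slice(0,8),slice(8,16),slice(0,16)):
    r=least_squares(lambda c:res2(c)[s],[.614,0,.32]);print('wrist',r.x,np.degrees(r.x[2]),r.fun.reshape(-1,2))
    c=r.x
print('grip',cl2w([[31,135,113]],c))
R=Ro.from_euler('xyz',P[1],degrees=True).as_matrix()
print('tool delta mm',(cl2w([[31,135,113]],c)-P[0])@R*1000)
a=c[2];M=np.array([[np.cos(a),-np.sin(a)],[np.sin(a),np.cos(a)]])
S=wunproj(np.array([(371,185),(423,185),(422,279),(371,279)])*.64,.04,P);print('blank',(S[:,:2]-c[:2])@M*1000)
S=wunproj(np.array([(273,266),(268,136)])*.64,.07,P);print('jaw back (112-t)',(S[:,:2]-c[:2])@M*1000)
im=cv2.imread('pics/w5.png')
cv2.imwrite('pics/w5c.png',cv2.resize(im[70:190,80:240],(800,600),interpolation=cv2.INTER_CUBIC))
E
python3 fit3.py
```

```text
wrist [0.6144 0.     0.349 ] 19.997245609526793 [[-0.7492 -2.1357]
 [ 0.733  -1.3651]
 [-0.3443  1.995 ]
 [ 0.4783  1.6353]]
wrist [ 0.6092 -0.0038  0.29  ] 16.61462148437802 [[ 0.2017  1.2446]
 [-0.0046 -0.5238]
 [ 0.1298 -1.8165]
 [-0.4089  1.0949]]
wrist [ 0.6157 -0.0015  0.3314] 18.985456376827734 [[ 1.3759 -2.1355]
 [ 2.8224 -1.019 ]
 [ 0.2912  1.9669]
 [ 1.0961  1.9155]
 [-0.4808  1.3797]
 [-1.8275 -0.2055]
 [-1.7795 -2.1003]
 [-1.1462  0.6308]]
grip [[0.6011 0.1362 0.113 ]]
tool delta mm [[-123.5321  148.4147   93.4084]]
blank [[ -0.3482  32.5472]
 [ -0.8449  -9.9418]
 [-80.108   -8.9783]
 [-79.5823  34.2765]]
jaw back (112-t) [[-60.4574 110.5025]
 [ 41.9381 109.4977]]
```

View pics/w5c.png

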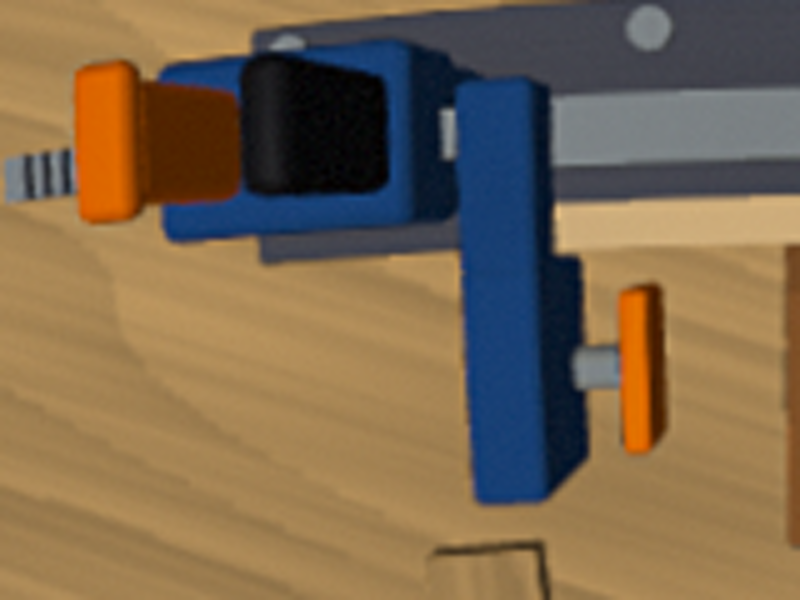

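Emit:
carry_out:
  targets:
    - [[-30,0,23],[0,0,0]]
    - [[-31,0,23],[0,0,0]]
    - [[-31,0,24],[0,0,0]]
    - [[-31,0,23],[0,0,0]]
    - [[0,40,0],[0,0,0]]
    - [[0,0,0],[0,0,0]]
    - [[0,0,0],[0,0,0]]
  jaw: 0.9

```text
time_s: 7.9
tool_pos: [0.5987, 0.1343, 0.2185]
tool_rot: [-90.3, 0.0, -71.7]
force: [0.7, -1.4, -0.4]
grip_width: 0.0784
```

```bash
python3 look.py w6
```

```text
7.9 [0.5987 0.1343 0.2185] [-90.2556   0.0185 -71.7257] [ 0.7194 -1.3737 -0.3555] 0.07835070753295918 [ 19.9932  19.3397 -43.8838  87.5029  13.4937  78.8696 -96.6683]
```

View pics/w6z.png

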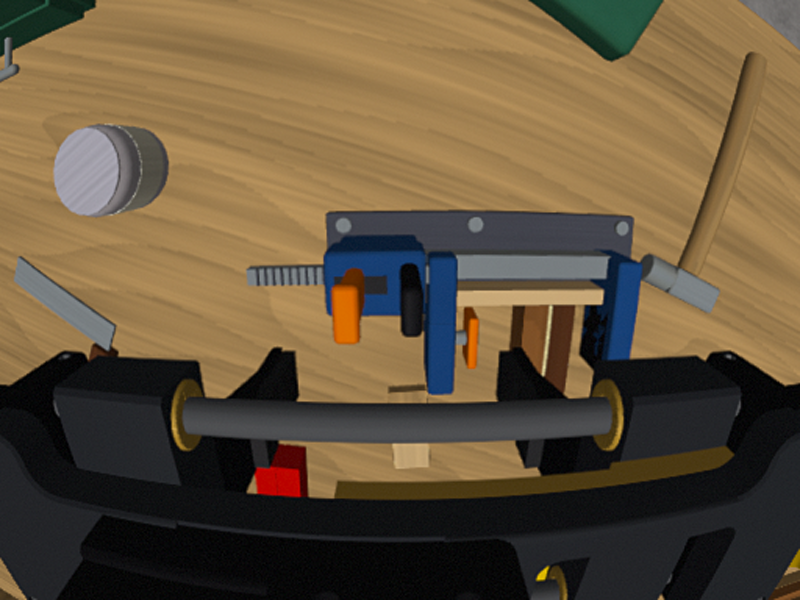

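```bash
python3 - <<'E'
from h import *
d=np.load('pics/w6.npz');P=(d['p'],d['r']);R=Ro.from_euler('xyz',P[1],degrees=True).as_matrix()
for z,q in((.158,[(333,343),(360,343),(334,286),(360,286)]),(.155,[(402,335),(422,335),(402,282),(420,282)])):
    S=wunproj(np.array(q)*.64,z,P);print((S-P[0])@R*1000)
im=cv2.imread('pics/w6.png');cv2.imwrite('pics/w6c.png',cv2.resize(im[130:250,190:350],(800,600),interpolation=cv2.INTER_CUBIC))
E
```

```text
[[-32.7914  60.5852 -11.1954]
 [-18.7721  60.5802 -11.0989]
 [-31.0135  60.4491  19.1866]
 [-18.0423  60.445   19.1544]]
[[ 2.8304 63.5585 -7.7844]
 [13.1756 63.5553 -7.8041]
 [ 2.738  63.4327 20.4248]
 [11.7236 63.4298 20.431 ]]
```

View pics/w6c.png

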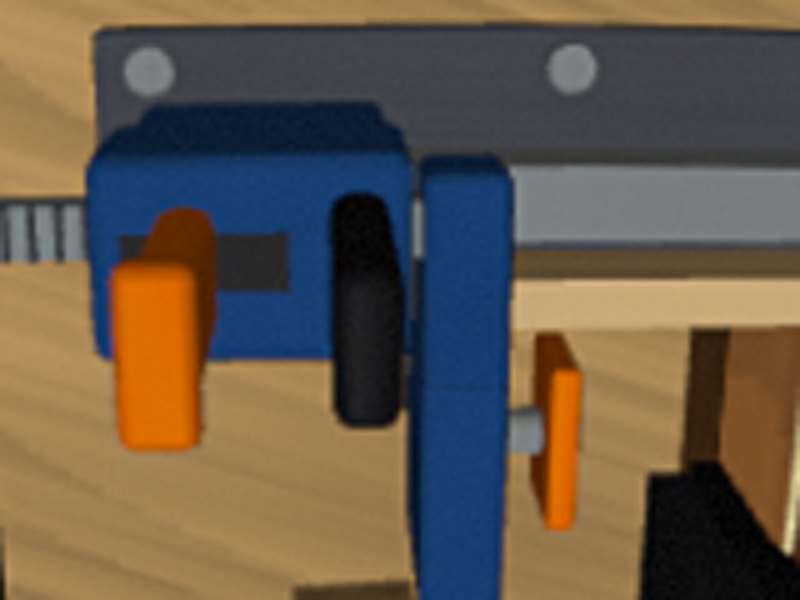

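Emit:
carry_out:
  targets:
    - [[-2,0,5],[0,0,0]]
    - [[0,35,0],[0,0,0]]
    - [[0,35,0],[0,0,0]]
    - [[0,35,0],[0,0,0]]
    - [[0,0,0],[0,0,0]]
    - [[0,0,0],[0,0,0]]

```text
time_s: 8.55
tool_pos: [0.6048, 0.1387, 0.1169]
tool_rot: [-89.9, -0.0, -71.7]
force: [0.2, 0.0, 0.9]
grip_width: 0.0785
```

```bash
python3 look.py w7
```

```text
8.55 [0.6048 0.1387 0.1169] [-89.9324  -0.003  -71.7471] [0.2149 0.0302 0.8679] 0.07847562138725642 [ 18.2691  24.3569 -42.3271  93.8074  17.368   68.5431 -99.6688]
```

View pics/w7z.png

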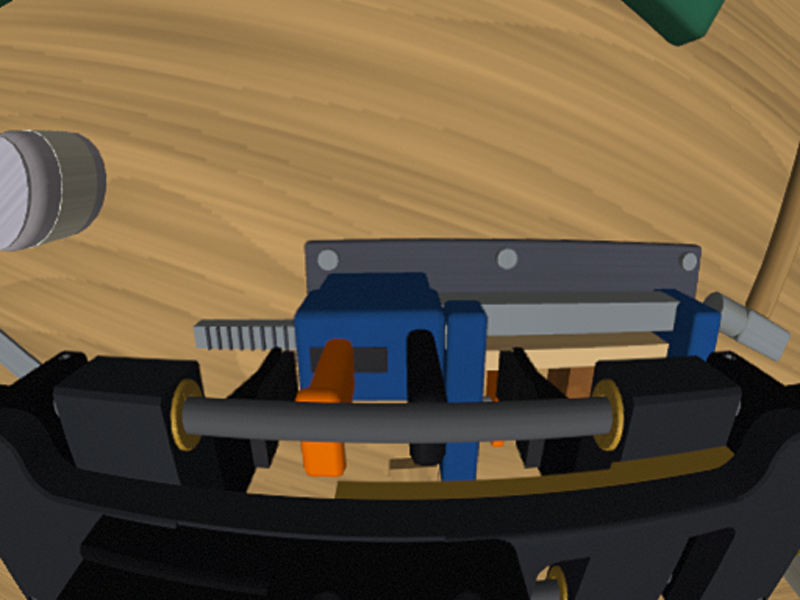

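Emit:
carry_out:
  targets:
    - [[0,0,0],[0,0,0]]
    - [[0,0,0],[0,0,0]]
    - [[0,0,0],[0,0,0]]
    - [[0,0,0],[0,0,0]]
    - [[0,0,0],[0,0,0]]
    - [[0,0,0],[0,0,0]]
  jaw: 0.38
  squeeze: 15

```text
time_s: 9.2
tool_pos: [0.6036, 0.1421, 0.1165]
tool_rot: [-89.9, 0.2, -71.6]
force: [-0.8, 4.2, 1.9]
grip_width: 0.039
```

```bash
python3 look.py w8
```

```text
9.2 [0.6036 0.1421 0.1165] [-89.8933   0.1752 -71.5594] [-0.7954  4.2232  1.935 ] 0.038967824057265066 [ 18.1742  24.362  -42.4661  93.8981  17.2436  68.4259 -99.6825]
```

View pics/w8z.png

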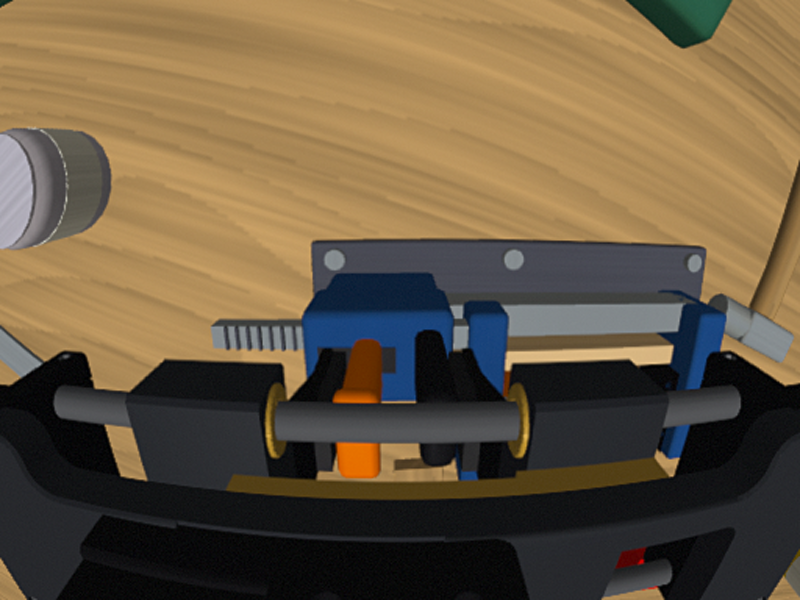

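Emit:
carry_out:
  targets:
    - [[0,0,0],[0,0,0]]
    - [[0,0,0],[0,0,0]]
    - [[0,0,0],[0,0,0]]
    - [[0,0,0],[0,0,0]]

```text
time_s: 9.65
tool_pos: [0.6046, 0.1394, 0.1164]
tool_rot: [-89.9, -0.0, -71.7]
force: [0.3, 3.4, 6.0]
grip_width: 0.0332
```

Emit:
carry_out:
  targets:
    - [[0,0,0],[0,0,0]]
    - [[0,0,0],[0,0,0]]
    - [[0,0,0],[0,0,0]]
    - [[0,0,0],[0,0,0]]
    - [[0,0,0],[0,0,0]]
  jaw: 0.85

```text
time_s: 10.15
tool_pos: [0.6036, 0.1381, 0.115]
tool_rot: [-90.1, -0.0, -71.7]
force: [-0.5, -1.4, 0.3]
grip_width: 0.0652
```

Emit:
carry_out:
  targets:
    - [[0,0,0],[0,0,0]]
    - [[0,0,0],[0,0,0]]
    - [[0,0,0],[0,0,0]]
    - [[0,0,0],[0,0,0]]
    - [[0,0,0],[0,0,0]]
    - [[0,0,0],[0,0,0]]
    - [[0,0,0],[0,0,0]]
    - [[0,0,0],[0,0,0]]
  jaw: 0.37

```text
time_s: 10.95
tool_pos: [0.6037, 0.1389, 0.1151]
tool_rot: [-90.0, 0.0, -71.7]
force: [-0.5, 2.0, -3.7]
grip_width: 0.033
```

Emit:
carry_out:
  targets:
    - [[0,0,0],[0,0,0]]
    - [[0,0,0],[0,0,0]]
    - [[0,0,0],[0,0,0]]
    - [[0,0,0],[0,0,0]]
    - [[0,0,0],[0,0,0]]
    - [[0,0,0],[0,0,0]]
  jaw: 0.8

```text
time_s: 11.55
tool_pos: [0.6046, 0.138, 0.1159]
tool_rot: [-89.9, -0.1, -71.7]
force: [0.3, 0.9, 0.6]
grip_width: 0.0676
```

```bash
python3 look.py w9; python3 - <<'E'
from h import *
im=cv2.imread('pics/w9.png')[180:310,100:480]
im2=env.read_camera('top')[130:230,150:290,::-1]; im3=env.read_camera('scene')[190:300,190:320,::-1]
a=cv2.resize(im,(800,274));b=np.hstack([cv2.resize(im2,(420,300)),cv2.resize(im3,(355,300))])
b=cv2.copyMakeBorder(b,0,0,0,800-b.shape[1],cv2.BORDER_CONSTANT)
cv2.imwrite('pics/w9m.png',np.vstack([a,b]))
E
```

```text
11.55 [0.6046 0.138  0.1159] [-89.9438  -0.0772 -71.7411] [0.2541 0.9271 0.6167] 0.06757842616028817 [ 18.261   24.3732 -42.2827  93.9024  17.4548  68.4516 -99.6887]
```

View pics/w9m.png

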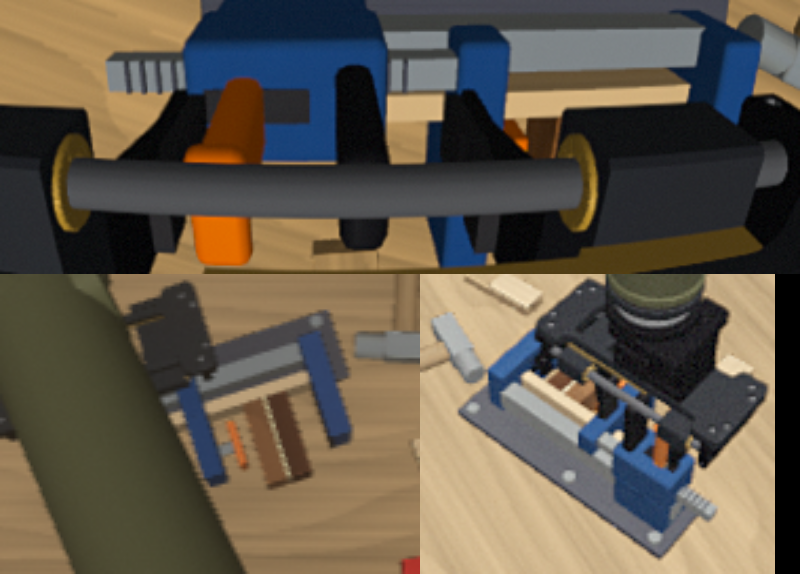

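Emit:
carry_out:
  targets:
    - [[0,0,0],[0,0,0]]
    - [[0,0,0],[0,0,0]]
    - [[0,0,0],[0,0,0]]
    - [[0,0,0],[0,0,0]]
    - [[0,0,0],[0,0,0]]
    - [[0,0,0],[0,0,0]]
    - [[0,0,0],[0,0,0]]
    - [[0,0,0],[0,0,0]]
  jaw: 0.37

```text
time_s: 12.5
tool_pos: [0.6041, 0.139, 0.1155]
tool_rot: [-90.0, -0.0, -71.7]
force: [0.9, 2.1, -0.1]
grip_width: 0.0328
```

Emit:
carry_out:
  targets:
    - [[0,0,0],[0,0,0]]
    - [[0,0,0],[0,0,0]]
    - [[0,0,0],[0,0,0]]
    - [[0,0,0],[0,0,0]]
    - [[0,0,0],[0,0,0]]
    - [[0,0,0],[0,0,0]]
  jaw: 0.8

```text
time_s: 13.1
tool_pos: [0.6038, 0.1377, 0.1154]
tool_rot: [-90.1, -0.1, -71.7]
force: [-0.7, 0.2, -0.9]
grip_width: 0.0677
```

```bash
cat > mont.py <<'E'
import sys,subprocess
from h import *
n=sys.argv[1]
o=env.get_obs();w=env.read_camera('wrist')[:,:,::-1]
cv2.imwrite(f'pics/{n}.png',w);np.savez(f"pics/{n}.npz",p=o['tool_pos'],r=o['tool_rot'])
print(o['time_s'],o['tool_pos'],o['force'],o['grip_width'])
a=cv2.resize(w[180:310,100:480],(800,274),interpolation=cv2.INTER_CUBIC)
im2=env.read_camera('top')[150:215,205:275,::-1]; im3=env.read_camera('scene')[190:300,190:320,::-1]
b=np.hstack([cv2.resize(im2,(323,300),interpolation=cv2.INTER_CUBIC),cv2.resize(im3,(355,300),interpolation=cv2.INTER_CUBIC)])
b=cv2.copyMakeBorder(b,0,0,0,800-b.shape[1],cv2.BORDER_CONSTANT)
cv2.imwrite(f'pics/{n}m.png',np.vstack([a,b]))
E
python3 mont.py v1
```

```text
13.1 [0.6038 0.1377 0.1154] [-0.6879  0.1732 -0.912 ] 0.06771225182225377
```

View pics/v1m.png

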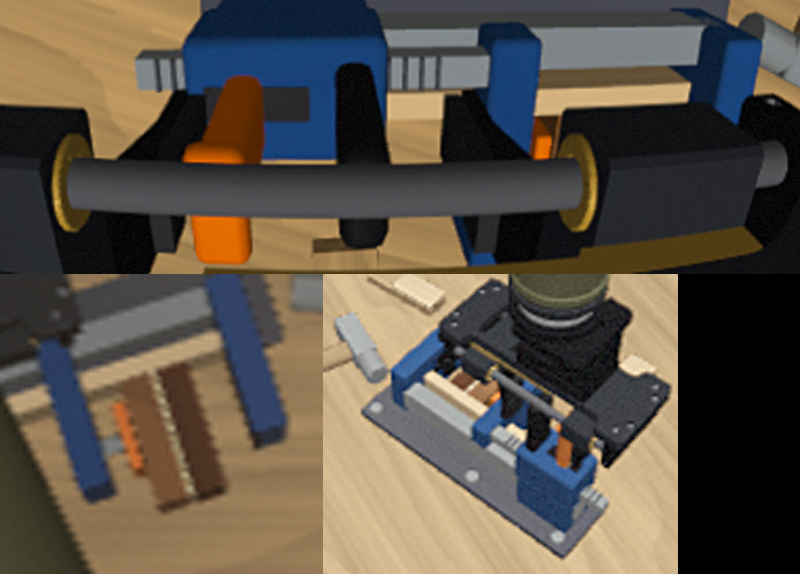

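Emit:
carry_out:
  targets:
    - [[0,0,0],[0,0,0]]
    - [[0,0,0],[0,0,0]]
    - [[0,0,0],[0,0,0]]
    - [[0,0,0],[0,0,0]]
    - [[0,0,0],[0,0,0]]
    - [[0,0,0],[0,0,0]]
    - [[0,0,0],[0,0,0]]
    - [[0,0,0],[0,0,0]]
  jaw: 0.37

```text
time_s: 14.05
tool_pos: [0.6039, 0.1389, 0.1154]
tool_rot: [-90.0, -0.0, -71.7]
force: [0.7, 3.2, -1.4]
grip_width: 0.0326
```

Emit:
carry_out:
  targets:
    - [[0,0,0],[0,0,0]]
    - [[0,0,0],[0,0,0]]
    - [[0,0,0],[0,0,0]]
    - [[0,0,0],[0,0,0]]
    - [[0,0,0],[0,0,0]]
    - [[0,0,0],[0,0,0]]
  jaw: 0.8

```text
time_s: 14.65
tool_pos: [0.6042, 0.1379, 0.1157]
tool_rot: [-90.0, -0.1, -71.7]
force: [-0.1, -0.6, 1.5]
grip_width: 0.0673
```

```bash
python3 mont.py v2; cat > jy.py <<'E'
from h import *
c=(.6145,-.0008,np.radians(18.4));a=c[2];M=np.array([[np.cos(a),-np.sin(a)],[np.sin(a),np.cos(a)]])
def jy(n,pts,z):
    d=np.load(f'pics/{n}.npz');S=wunproj(np.array([(100+u*.475,180+v*.4745) for u,v in pts]),z,(d['p'],d['r']))
    return (S[:,:2]-c[:2])@M*1000
E
python3 -c "
from jy import *
print('jaw back, fixed jaw inner edge',jy('v1',[(484,30),(705,28)],.067))"
```

```text
14.65 [0.6042 0.1379 0.1157] [-0.1383 -0.612   1.5126] 0.06731156794464634
jaw back, fixed jaw inner edge [[ 47.0628  77.3738]
 [ 47.4371 -18.0556]]
```

View pics/v2m.png

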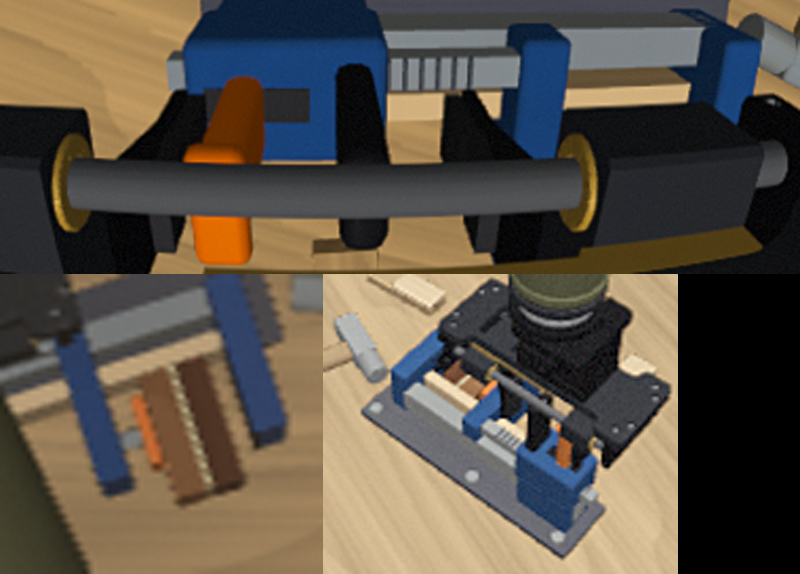

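```bash
python3 -c "
from jy import *
def ty(pts,z):
    S=unproj('top',np.array([(205+u/4.614,150+(v-274)/4.615) for u,v in pts]),z);return (S[:,:2]-c[:2])@M*1000
print('v1 jaw',ty([(86,500),(113,492)],.07),'v2 jaw',ty([(106,495),(131,487)],.07))
print('fixed',ty([(257,445),(285,437)],.064))
print('blank front corners v2',ty([(181,503),(243,487)],.04)); print('pad v2',ty([(155,466),(163,463)],.039))
"
```

```text
v1 jaw [[-70.2761  70.0022]
 [-70.5549  53.4426]] v2 jaw [[-71.0091  57.8992]
 [-70.9304  42.4538]]
fixed [[-68.6217 -36.2028]
 [-69.0826 -53.5031]]
blank front corners v2 [[-84.6588  16.9864]
 [-86.7107 -21.583 ]]
pad v2 [[-58.1827  25.221 ]
 [-57.8985  20.0618]]
```

Emit:
carry_out:
  targets:
    - [[0,0,0],[0,0,0]]
    - [[0,0,0],[0,0,0]]
    - [[0,0,0],[0,0,0]]
    - [[0,0,0],[0,0,0]]
    - [[0,0,0],[0,0,0]]
    - [[0,0,0],[0,0,0]]
    - [[0,0,0],[0,0,0]]
    - [[0,0,0],[0,0,0]]
  jaw: 0.37

```text
time_s: 15.6
tool_pos: [0.6041, 0.139, 0.1155]
tool_rot: [-90.0, 0.0, -71.7]
force: [0.8, 3.3, -1.2]
grip_width: 0.0328
```

```bash
python3 mont.py v3
```

```text
15.6 [0.6041 0.139  0.1155] [ 0.8215  3.2915 -1.2214] 0.03276662658769847
```

View pics/v3m.png

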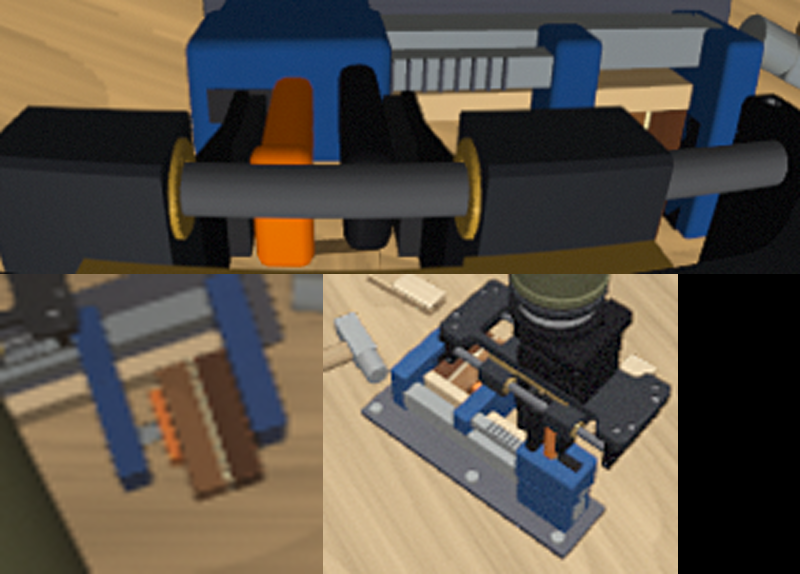

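Emit:
carry_out:
  targets:
    - [[0,0,0],[0,0,0]]
    - [[0,0,0],[0,0,0]]
    - [[0,0,0],[0,0,0]]
    - [[3,0,0],[0,0,0]]
    - [[0,0,0],[0,0,0]]
    - [[0,0,0],[0,0,0]]
    - [[0,0,0],[0,0,0]]
  jaw: 0.84
  squeeze: 25

```text
time_s: 16.45
tool_pos: [0.6048, 0.135, 0.1154]
tool_rot: [-90.0, -0.1, -71.7]
force: [0.3, -0.6, -0.3]
grip_width: 0.0718
```

Emit:
carry_out:
  targets:
    - [[0,0,0],[0,0,0]]
    - [[0,0,0],[0,0,0]]
    - [[0,0,0],[0,0,0]]
    - [[0,0,0],[0,0,0]]
    - [[0,0,0],[0,0,0]]
    - [[0,0,0],[0,0,0]]
  jaw: 0.66

```text
time_s: 17.05
tool_pos: [0.6038, 0.1386, 0.1153]
tool_rot: [-90.0, 0.2, -71.6]
force: [-1.7, 6.1, -1.6]
grip_width: 0.0579
```

Emit:
carry_out:
  targets:
    - [[0,0,0],[0,0,0]]
    - [[0,0,0],[0,0,0]]
    - [[0,0,0],[0,0,0]]
    - [[0,0,0],[0,0,0]]
  jaw: 0.6

```text
time_s: 17.45
tool_pos: [0.6035, 0.1397, 0.1153]
tool_rot: [-90.0, 0.2, -71.5]
force: [-2.1, 7.6, -1.4]
grip_width: 0.0519
```

Emit:
carry_out:
  targets:
    - [[0,0,0],[0,0,0]]
    - [[0,0,0],[0,0,0]]
    - [[0,0,0],[0,0,0]]
    - [[0,0,0],[0,0,0]]
  jaw: 0.56

```text
time_s: 17.85
tool_pos: [0.6033, 0.1405, 0.1153]
tool_rot: [-90.0, 0.3, -71.5]
force: [-2.2, 7.7, -2.1]
grip_width: 0.049
```

```bash
python3 mont.py v4
```

```text
17.85 [0.6033 0.1405 0.1153] [-2.2197  7.7102 -2.1369] 0.0489627129783034
```

View pics/v4m.png

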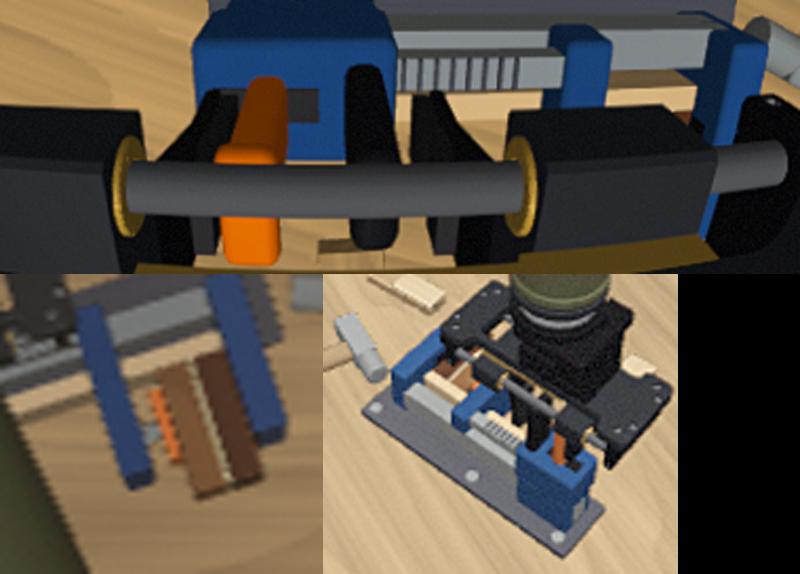

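Emit:
carry_out:
  targets:
    - [[0,0,0],[0,0,0]]
    - [[0,0,0],[0,0,0]]
    - [[0,0,0],[0,0,0]]
    - [[0,0,0],[0,0,0]]
  jaw: 0.52

```text
time_s: 18.4
tool_pos: [0.603, 0.1413, 0.1153]
tool_rot: [-90.0, 0.3, -71.5]
force: [-1.6, 8.6, -2.1]
grip_width: 0.0454
```

Emit:
carry_out:
  targets:
    - [[0,0,0],[0,0,0]]
    - [[0,0,0],[0,0,0]]
    - [[0,0,0],[0,0,0]]
    - [[0,0,0],[0,0,0]]
  jaw: 0.48

```text
time_s: 18.8
tool_pos: [0.6028, 0.142, 0.1153]
tool_rot: [-90.0, 0.4, -71.4]
force: [-2.4, 11.6, -2.6]
grip_width: 0.0421
```

```bash
python3 mont.py v5
```

```text
18.8 [0.6028 0.142  0.1153] [-2.3785 11.6244 -2.6224] 0.042145241798272594
```

View pics/v5m.png

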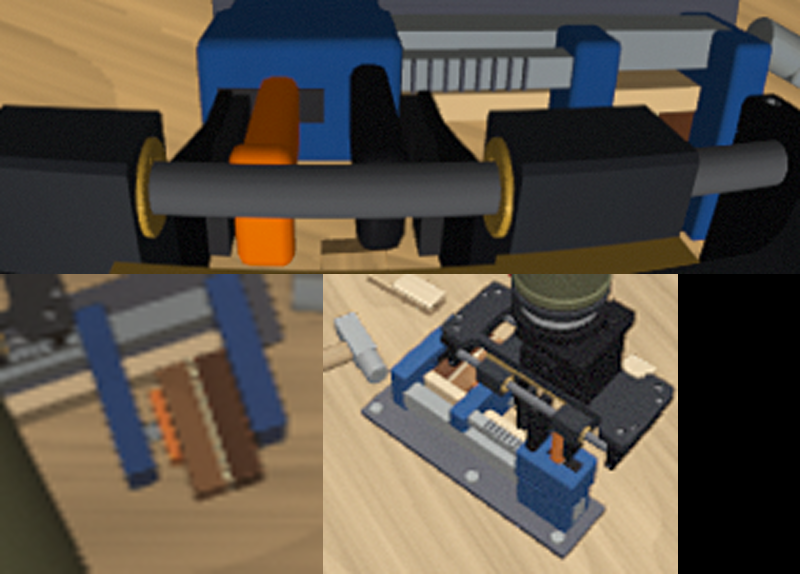

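```bash
python3 - <<'E'
from h import *
ims={n:cv2.imread(f'pics/{n}m.png')[274:,:323] for n in('v1','v2','v3','v4','v5')}
r=ims['v5']
for nm,(x0,y0,x1,y1) in dict(jawtip=(85,140,162,225),padblank=(162,90,225,215),fixed=(215,20,290,175)).items():
    T=r[y0:y1,x0:x1]
    for n in('v2','v3','v4','v5'):
        s=cv2.matchTemplate(ims[n],T,cv2.TM_CCOEFF_NORMED);_,m,_,l=cv2.minMaxLoc(s);print(nm,n,round(m,3),(l[0]-x0)/4.614,(l[1]-y0)/4.615)
big=np.hstack([cv2.resize(ims[n][90:230,80:240],(400,350),interpolation=cv2.INTER_CUBIC) for n in('v3','v5')]);cv2.imwrite('pics/cmp.png',big)
K=env.get_calibration('top');print('mm/px at z.07',1000*(1.239-.07+.08)/K['fx'])
E
```

```text
jawtip v2 0.969 -5.418292154312961 1.733477789815818
jawtip v3 0.972 -1.3003901170351106 0.4333694474539545
jawtip v4 0.979 -0.6501950585175553 0.0
jawtip v5 1.0 0.0 0.0
padblank v2 0.944 -4.11790203727785 1.0834236186348862
padblank v3 0.995 0.0 0.0
padblank v4 0.995 0.0 0.0
padblank v5 1.0 0.0 0.0
fixed v2 0.752 0.21673168617251842 0.0
fixed v3 0.999 0.0 0.0
fixed v4 0.999 0.0 0.0
fixed v5 1.0 0.0 0.0
mm/px at z.07 2.7335097057098157
```

View pics/cmp.png

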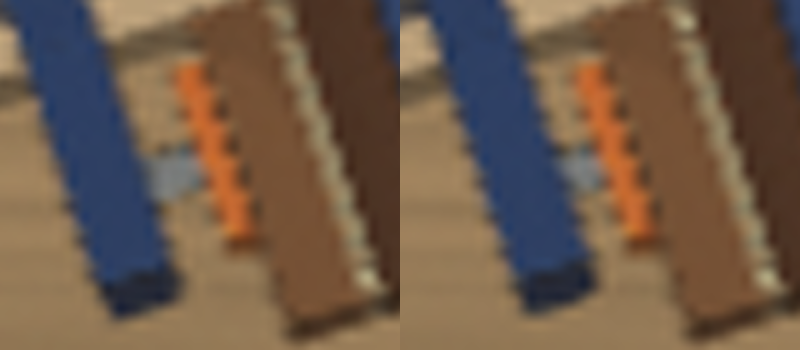

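Emit:
carry_out:
  targets:
    - [[0,0,0],[0,0,0]]
    - [[0,0,0],[0,0,0]]
    - [[0,0,0],[0,0,0]]
    - [[0,0,0],[0,0,0]]
    - [[0,0,0],[0,0,0]]
  jaw: 0.45

```text
time_s: 19.45
tool_pos: [0.6028, 0.142, 0.1152]
tool_rot: [-90.0, 0.4, -71.4]
force: [-2.8, 11.2, -1.4]
grip_width: 0.0392
```

```bash
python3 mont.py v6; cat > cmp.py <<'E'
import sys
from h import *
ims={n:cv2.imread(f'pics/{n}m.png')[274:,:323] for n in('v3',sys.argv[1])}
r=ims['v3']
for nm,(x0,y0,x1,y1) in dict(jawtip=(75,140,156,225),padblank=(162,90,225,215)).items():
    n=sys.argv[1]
    s=cv2.matchTemplate(ims[n],r[y0:y1,x0:x1],cv2.TM_CCOEFF_NORMED);_,m,_,l=cv2.minMaxLoc(s);d=np.array([(l[0]-x0)/4.614,(l[1]-y0)/4.615]);print(nm,n,round(m,3),d,np.linalg.norm(d)*2.73)
E
python3 cmp.py v5;python3 cmp.py v6; python3 cmp.py v4
```

```text
19.45 [0.6028 0.142  0.1152] [-2.7683 11.1695 -1.3619] 0.03918388073486483
jawtip v5 0.972 [ 1.3004 -0.4334] 3.7420160234885436
padblank v5 0.995 [0. 0.] 0.0
jawtip v6 0.974 [ 1.7339 -0.4334] 4.879035500991731
padblank v6 0.993 [0. 0.] 0.0
jawtip v4 0.991 [ 0.8669 -0.2167] 2.4395177504958654
padblank v4 0.999 [0. 0.] 0.0
```

View pics/v6m.png

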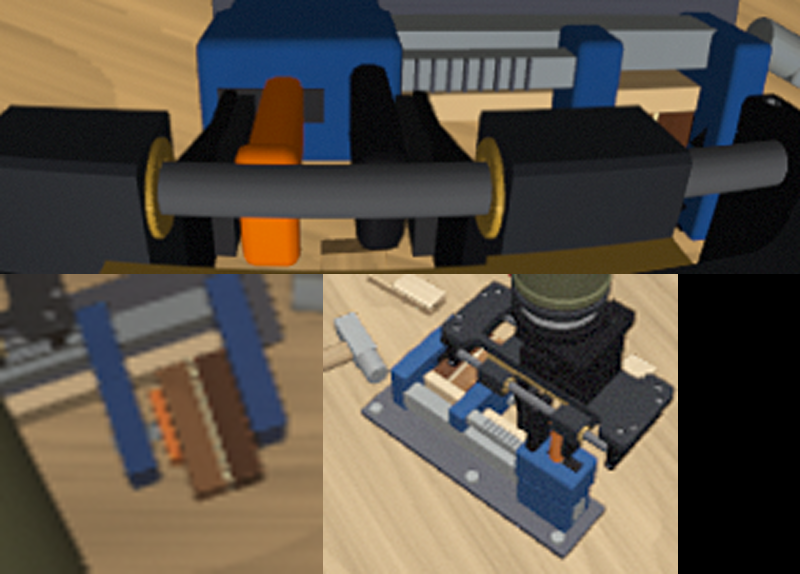

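```bash
python3 - <<'E'
from h import *
from jy import c,M
U=8
def ld(n): return cv2.resize(cv2.imread(f'pics/{n}m.png')[274:,:323],None,fx=2,fy=2,interpolation=cv2.INTER_CUBIC)
I={n:ld(n) for n in('v1','v2','v3','v4','v5','v6')}
def sub(s):
    _,m,_,l=cv2.minMaxLoc(s);x,y=l
    f=lambda a,b,cc:(a-cc)/(2*(a-2*b+cc)) if 0<x<s.shape[1]-1 and 0<y<s.shape[0]-1 else 0
    return m,x+f(s[y,x-1],s[y,x],s[y,x+1]),y+f(s[y-1,x],s[y,x],s[y+1,x])
def move(n,ref,box,z):
    x0,y0,x1,y1=[2*b for b in box];m,x,y=sub(cv2.matchTemplate(I[n],I[ref][y0:y1,x0:x1],cv2.TM_CCOEFF_NORMED))
    p=np.array([[x0,y0],[x,y]])/9.23+[205,150];S=unproj('top',p,z);d=(S[1]-S[0])[:2]@M*1000
    return round(m,3),d
# jaw box tight around tip in each ref; pad box tight
for ref,jb,pb in(('v2',(70,150,134,225),(128,112,166,198)),('v3',(85,145,153,222),(148,108,184,192))):
    for n in I: print(ref,n,'jaw',move(n,ref,jb,.07),'pad',move(n,ref,pb,.039))
E
```

```text
v2 v1 jaw (0.966, array([ 0.0329, 11.4108])) pad (0.948, array([-0.2418, 11.854 ]))
v2 v2 jaw (1.0, array([0.0002, 0.0008])) pad (1.0, array([ 0.0008, -0.0004]))
v2 v3 jaw (0.986, array([ -0.1339, -11.705 ])) pad (0.962, array([ -0.4439, -11.6558]))
v2 v4 jaw (0.981, array([ -0.1119, -14.1014])) pad (0.934, array([ -0.4103, -12.0464]))
v2 v5 jaw (0.973, array([ -0.0775, -15.7386])) pad (0.872, array([ -0.33  , -12.3646]))
v2 v6 jaw (0.978, array([  0.0224, -16.8272])) pad (0.83, array([ -0.409 , -12.4995]))
v3 v1 jaw (0.919, array([ 0.1149, 22.8384])) pad (0.948, array([-0.585 , 23.7081]))
v3 v2 jaw (0.987, array([ 0.1435, 11.715 ])) pad (0.961, array([ 0.4784, 11.6798]))
v3 v3 jaw (1.0, array([0.0002, 0.0007])) pad (1.0, array([ 0.0006, -0.0004]))
v3 v4 jaw (0.993, array([-0.1608, -2.353 ])) pad (0.971, array([ 0.0047, -0.2993]))
v3 v5 jaw (0.975, array([-0.03  , -3.9719])) pad (0.917, array([ 0.045 , -0.5238]))
v3 v6 jaw (0.982, array([-0.0775, -5.0863])) pad (0.872, array([ 0.0303, -0.6553]))
```

Emit:
carry_out:
  targets:
    - [[0,0,0],[0,0,0]]
    - [[0,0,0],[0,0,0]]
    - [[0,0,0],[0,0,0]]
    - [[0,0,0],[0,0,0]]
    - [[0,0,0],[0,0,0]]
    - [[0,0,0],[0,0,0]]
    - [[0,0,0],[0,0,0]]
  jaw: 0.435

```text
time_s: 20.3
tool_pos: [0.603, 0.1414, 0.1153]
tool_rot: [-90.0, 0.3, -71.4]
force: [-1.9, 10.6, -2.1]
grip_width: 0.038
```

```bash
python3 mont.py v7; python3 cmp.py v7; python3 - <<'E'
from h import *
from jy import c,M
def ld(n): return cv2.resize(cv2.imread(f'pics/{n}m.png')[274:,:323],None,fx=2,fy=2,interpolation=cv2.INTER_CUBIC)
I={n:ld(n) for n in('v2','v3','v6','v7')}
def sub(s):
    _,m,_,l=cv2.minMaxLoc(s);x,y=l
    f=lambda a,b,cc:(a-cc)/(2*(a-2*b+cc))
    return m,x+f(s[y,x-1],s[y,x],s[y,x+1]),y+f(s[y-1,x],s[y,x],s[y+1,x])
for ref,box in(('v2',(70,150,134,225)),('v3',(85,145,153,222))):
    for n in I:
        x0,y0,x1,y1=[2*b for b in box];m,x,y=sub(cv2.matchTemplate(I[n],I[ref][y0:y1,x0:x1],cv2.TM_CCOEFF_NORMED))
        S=unproj('top',np.array([[x0,y0],[x,y]])/9.23+[205,150],.07);print(ref,n,(S[1]-S[0])[:2]@M*1000)
E
```

```text
20.3 [0.603  0.1414 0.1153] [-1.8626 10.6325 -2.1041] 0.037993203226665925
jawtip v7 0.954 [ 2.1673 -0.6501] 6.17718397891095
padblank v7 0.988 [0. 0.] 0.0
v2 v2 [0.0002 0.0008]
v2 v3 [ -0.1339 -11.705 ]
v2 v6 [  0.0224 -16.8272]
v2 v7 [  0.0332 -17.9601]
v3 v2 [ 0.1435 11.715 ]
v3 v3 [0.0002 0.0007]
v3 v6 [-0.0775 -5.0863]
v3 v7 [ 0.1789 -6.2246]
```

View pics/v7m.png

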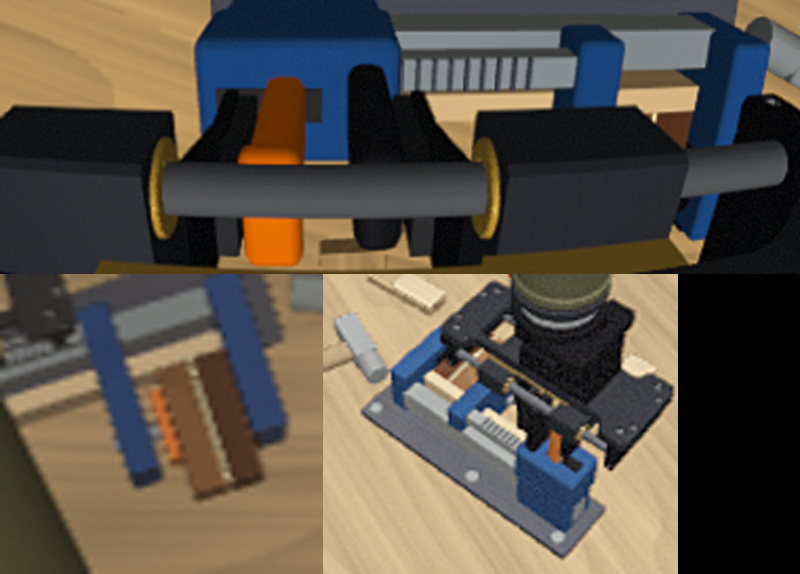

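Emit:
carry_out:
  targets:
    - [[0,0,0],[0,0,0]]
    - [[0,0,0],[0,0,0]]
    - [[0,0,0],[0,0,0]]
    - [[0,0,0],[0,0,0]]
    - [[0,0,0],[0,0,0]]
    - [[0,0,0],[0,0,0]]

```text
time_s: 21.05
tool_pos: [0.603, 0.1414, 0.1153]
tool_rot: [-90.0, 0.3, -71.4]
force: [-2.8, 10.9, -2.7]
grip_width: 0.0382
```

```bash
python3 mont.py v8; python3 cmp.py v8; python3 - <<'E'
from h import *
im=env.read_camera('top')[140:215,200:290,::-1];cv2.imwrite('pics/fin.png',cv2.resize(im,(720,600),interpolation=cv2.INTER_CUBIC))
E
```

```text
21.05 [0.603  0.1414 0.1153] [-2.8385 10.9334 -2.7118] 0.03816341928795104
jawtip v8 0.954 [ 2.1673 -0.6501] 6.17718397891095
padblank v8 0.989 [0. 0.] 0.0
```

View pics/fin.png

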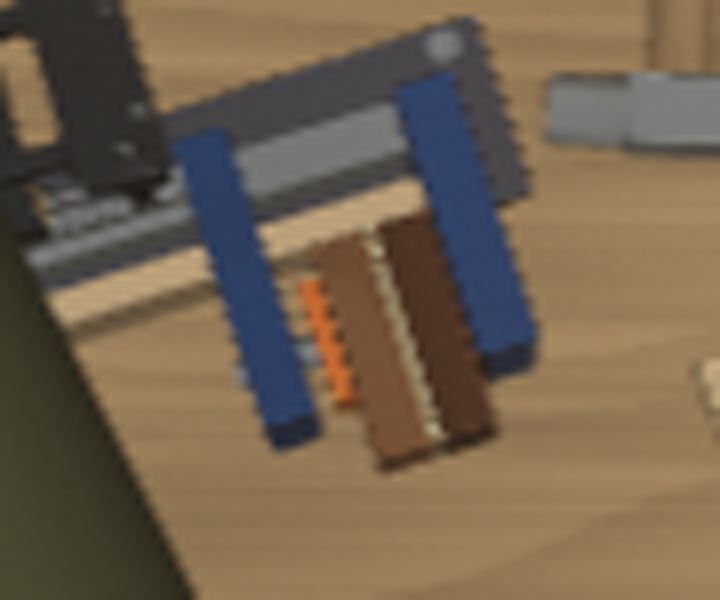

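```bash
python3 -c "
from cell import env
print(env.sign_off())"
```

```text
the job is handed in; nothing more can be done
None
```

I slid the blank into the clamp mouth without lifting it, until it met the fence with about 6 N. I then let go and squeezed the trigger towards the handle: five full strokes, then a sixth slow one that I stopped partway. The job was handed in at about 21 s with the trigger still held.

**Last checks:**
- **Blank:** The top view shows it square, with its end at the fence and its side against the fixed jaw. It did not move during the last squeeze.
- **Sprung pad:** By image matching in the top view, the jaw moved about 6.2 mm after the blank stopped, so the pad is in about 6 mm of its 12. That agrees with the trigger being about 8 mm squeezed, of which about 2 mm was lost to the teeth.
- **Steadiness:** The jaw position, finger opening (about 38 mm) and force stayed steady over the last 0.75 s before hand-in.

**Where the readings were less certain:**
- The net tool force was about 11 N, not the 12 N expected. One finger seems to rest on the handle, so that figure cannot confirm how far the pad is in.
- The pad depth assumes the pad was free when the blank first reached the fixed jaw. The fifth-stroke image agrees with that to within a few tenths of a mm. The top camera resolves only about 2.7 mm per pixel, so allow roughly ±1 mm.

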